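Fish a dropped bracket out of a drive guard with a hooked rod

TASK

A grey bracket has dropped inside the yellow barred guard: pull the hooked rod out from under the riser, set it down on the bench and let go, then take it again by its red handle and use it to draw the bracket right out through the guard's open mouth, keeping the fingers off the bracket until it is clear of the guard. Then lay the rod flat on the bench outside the guard, and put the bracket in the cardboard tray. Leave the other loose things where they are.

Things in the scene. Friction and masses are not known exactly. Their poses are not given: they have to be found in the camera images.
- guard: Yellow barred guard of a belt drive, fixed: 170 (its x) by 160 (its y), top 58 high, grey motor behind its closed -y end (to y = -195). Bars close the top and both x sides; only the +y side is open, at bench level: a mouth 150 wide, 50 clear height. The floor inside, at bench level, is dark, free to y = -55 (a pulley beyond). Origin: centre of the 170x160 footprint at bench level; z up.
- guard_mouth (a point): Middle of the guard's open mouth at bench level (80 from the guard's origin along its y); axes as the guard's, +y points straight out of the guard.
- riser: Low dark steel bench riser (bridge), fixed: 90 deep (its x), 170 wide (its y) over the shelf, flat feet to 214, clear height 51 below its shelf, shelf top at 55; two fittings stand on its rear half, up to 110 high. Open at its front (-x, towards the robot). Origin: centre of the footprint at bench level.
- riser_front (a point): Middle of the riser's front edge at bench level; axes as the riser's, -x points out from under it towards the robot.
- hook_rod: Loose hooked rod, 200 long along its x, 0.12 kg, lies flat on handle and hook. Red handle x = -100 to -50, square steel shank to x = 92, down-turned hook at the +x end. Origin: underside, mid-length; z up; centre of mass about x = -15. At the start the handle lies under the riser and the hook points out towards the robot.
- rod_handle (a point): Middle of the rod's red ribbed handle (50 long, 24 wide in y, 30 high), 75 from the rod's origin, 15 above the underside; axes as the rod's.
- rod_shank (a point): Point on the bare steel shank (9x9 square, its centre line 20 above the rod's underside), 45 from the rod's origin towards the hook; a good first grasp; axes as the rod's.
- rod_foot (a point): Underside of the hook, middle of the inner face (towards the handle) of its cross foot, 92 from the rod's origin along its x; axes as the rod's. The foot is 8 thick (x), 44 wide (y), 14 high, joined up to the shank by a neck 12 wide; the shank's underside is 15.5 up, so it passes over the 9 high bracket.
- dropped_bracket: Grey sheet-metal bracket, 62 (its x) by 24 (its y), 9 high, 0.04 kg: a top plate 2 thick with both ends folded down as legs. Lies on its legs inside the guard, roughly lengthwise across it, its middle 60 to 78 in from the mouth. Origin: centre of its underside. Grip across the folded ends (62) or across the 24 width (plate edge at z = 7 to 9).
- tray: Brown cardboard parts tray, fixed, on the left-hand bench (world y over 0.118 m), whose top is 3 higher: walls 2 thick and 45 high, floor 2 thick. Its inside spans x = -58 to 66, y = -94 to 94 in its own frame. Origin at bench level; z up.
- wood_handle: Bystander, loose: dark red-brown handle, 117x35x35, lying. Origin: centre of its underside.
- rubber_wedge: Bystander, loose: black wedge, 68x30x24. Origin: centre of its underside.
- white_can: Bystander, loose: white open can, 87 across, 103 high. Origin: centre of its underside.
- clamp: Bystander, loose: copper-coloured flat clamp ring with an arm, 84x55x9. Origin: centre of its underside.
- black_cap: Bystander, loose: black domed cap with a stud, 58 across, 44 high. Origin: centre of its underside.
- copper_pipe: Bystander, loose: thin bent copper pipe, 160x46x19. Origin: centre of its underside.

How it is judged:
By the outcome, as a careful person would: the job done as asked, in the order asked, and still so for the second after the job is handed in, with the robot touching nothing.
It also fails if it takes over 62 s, if anything falls off the work surface, if the arm or the gripper's body presses on something with over 40 N, if the wrist force passes 120 N, or if a joint passes its speed limit or range.

ROBOT

A 7-joint arm with a two-finger parallel gripper is mounted at the origin on a cart in front of the work surface, level with it; the furniture and walls round the work are solid. World frame = base frame: x ahead of the robot, y to its left, z up, the work surface at z = 0. Lengths are in m, angles in rad, forces in N, time in s.
With the tool pointing down it reaches from about 0.4 to 0.85 m from the base axis. Payload 10.4 kg.
Tool frame: the origin (TCP) lies at the very end of the fingers, on their centre line; the grasp point (between the pads) lies 19 mm behind it (r.pinch_z is the distance from the TCP to the grasp point, in m); z points along the fingers, y is the line along which they close (so a half turn about z gives the same grasp; the last joint's range is limited). The gripper opens to 87 mm and grips with 3 to 60 N. Pads are 19 mm wide; open, the fingers measure 117 mm over their backs; the gripper's body (75 mm by 190 mm) begins 51 mm behind the grasp point.
Start: joints at [1.107, 0.332, -0.065, 1.46, 0.022, 1.35, -0.088], TCP at [0.267, -0.565, 0.223] pointing down, gripper open.
Joint ranges: [-2.6, 2.6], [-0.5, 2.12], [-1.47, 1.34], [0.16, 2.42], [-1.27, 4.41], [0.06, 2.06], [-2.6, 2.6]. Speed limits (rad/s): [2.22, 2.22, 2.79, 2.79, 3.14, 3.14, 3.14].

INTERFACE

Orientations are given as a unit quaternion [x, y, z, w].
In Python, from bench import sensors, vision, r gives the robot as it stands.
- The arm moves only by the shell command python3 -m crank 'ROWS' [OPENING] [FORCE]. ROWS is JSON, a list of rows, each a list of 2 entries, a list of its own where there are three numbers: the shift along the tool's x, y, z normalised to -1 to 1, where 1 is 3 cm, then the turn about the tool's z normalised to -1 to 1, where 1 is 8 degrees. A call has 1 to 12 rows; each row shifts and turns the commanded pose from where the row before left it, along the tool's axes as they then stand; what a row does not reach is not made up. A row lasts 1/8 s, in which the tool goes at most 62.5 mm and 10.7 degrees, less where a joint would pass 70% of its speed; a pose out of reach is approached as far as the arm can. A call with a number of a shift or a turn outside -1 to 1 is refused whole. A call with a gripper value outside its range is refused whole. OPENING is the opening, from 0 (shut) to 1 (fully open), set as the call begins (- or left out, the last holds). The fingers move at their own pace and stop on an object; FORCE is the grip in N (left out, the last holds). Time passes only in rows, so rows that do not move let the fingers close. It gives the time, the measured TCP pose, the force, the opening and the grip force at its end, in the units of the state.
- sensors.read_state(): the state, without advancing time (a new reading comes with each control period).
- vision.camera(name): name is "scene" or "top"; returns the picture (480x640x3 uint8, red, green, blue); there is no depth.
- vision.camera_model(name): a dict with "vertical_fov" (degrees; the focal length in pixels is half the picture's height over the tangent of half this angle, whatever the lens; pixels are square), "cx", "cy" (the principal point, pixels), "camera_from_world" (4x4, takes a point from world to camera coordinates). Camera axes: x right, y down, z forward; pixel columns grow to the right and rows downward; lengths in m; the calibration is good to about 2 mm. A picture is of the moment at which its call begins. camera_model takes no time and is no camera call.
- r.close_job(): hands the job in; it is judged then, once.
The state is a dict: "time": time; "joint_positions": joint angles; "joint_vel": joint speeds; "joint_torque": joint torques, N m; "ee_pos": TCP position; "eef_rot": TCP orientation; "ft_force": force on the tool from outside, world axes, zero at the start; "torque": the same for the moment, N m; "width": finger opening in m; "grip_force": force on a finger pad.
Only numpy, scipy, OpenCV 4.12 (cv2) and the standard library are available. Lean on these libraries where they do the work, as an engineer would, in place of code of your own. Each camera call takes 0.05 s, during which the arm holds its last target. There are 200 camera calls.

## Working session

There is one attempt and no reset: what is moved stays moved. The work goes in short steps, Python scripts to look and compute and a shell command to move; the robot and the scene stay as the last step left them, time stands still between calls to the robot, and variables do not carry over. Pictures are saved under pics/ and viewed, at most 10 in all, crops included, and the job is handed in when it is done.

```bash
ls; mkdir -p pics
python3 - <<'E'
from bench import sensors, vision, r
import cv2,json
for n in("scene","top"):
    cv2.imwrite(f"pics/{n}0.png",vision.camera(n)[:,:,::-1]); m=vision.camera_model(n); print(n,m)
s=sensors.read_state();print(s['ee_pos'],s['eef_rot'],s['width'],s['time'],r.pinch_z)
E
```

```text
pics
scene {'vertical_fov': 56.05577570841867, 'cx': 329.6118456820192, 'cy': 239.6514416208549, 'camera_from_world': array([[ 0.90064569, -0.43454689,  0.00251835, -0.49069174],
       [-0.30397666, -0.63414491, -0.71095599,  0.19791668],
       [ 0.31054072,  0.63955393, -0.70323199,  1.27681274],
       [ 0.        ,  0.        ,  0.        ,  1.        ]])}
top {'vertical_fov': 55.768899682041145, 'cx': 324.46077304470685, 'cy': 233.32791809569264, 'camera_from_world': array([[-1.99386810e-02, -9.99792405e-01, -4.19484165e-03,
         6.02607229e-03],
       [-9.83537817e-01,  2.03678625e-02, -1.79550865e-01,
         5.32650157e-01],
       [ 1.79599031e-01,  5.45777970e-04, -9.83739747e-01,
         1.19281338e+00],
       [ 0.00000000e+00,  0.00000000e+00,  0.00000000e+00,
         1.00000000e+00]])}
[ 0.26654338 -0.56492953  0.22183739] [ 9.75799314e-01  2.18667099e-01 -1.55408193e-04 -6.12801456e-04] 0.08680780013371688 0.1 0.0187
```

View pics/scene0.png

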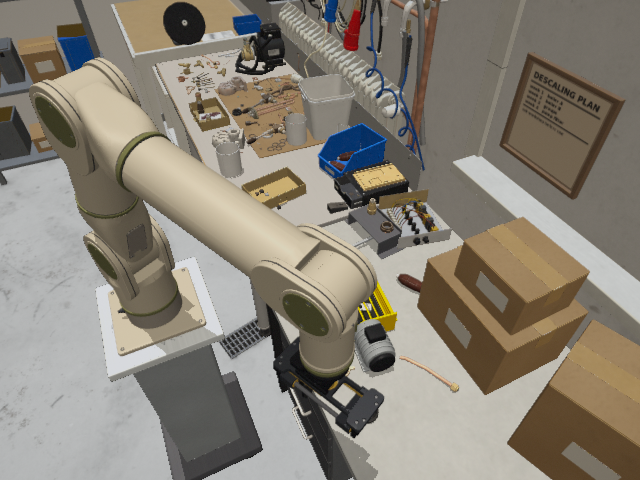

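View pics/top0.png

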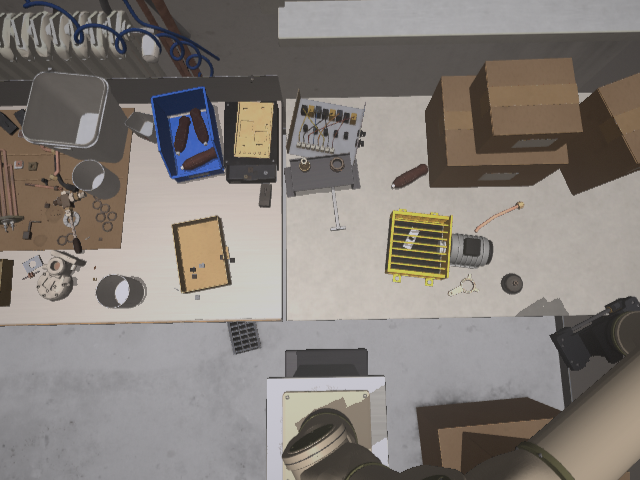

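The top view shows the riser at about (321,175), with the rod's shank sticking out to its foot at (338,230). The guard spans about (388..452, 210..280) with its mouth to the left and the bracket at about (411,240). The tray is at about (203,254). Next I'll enlarge the work area.

```bash
python3 - <<'E'
import cv2
a=cv2.imread("pics/top0.png")[145:295,280:470]
cv2.imwrite("pics/c1.png",cv2.resize(a,None,fx=4,fy=4,interpolation=cv2.INTER_CUBIC))
E
cat > h.py <<'E'
import numpy as np
from bench import sensors, vision, r
from scipy.spatial.transform import Rotation as R
def ray(n,u,v,z):
    m=vision.camera_model(n);f=240/np.tan(np.radians(m["vertical_fov"]/2))
    T=np.array(m["camera_from_world"]);d=T[:3,:3].T@[(u-m["cx"])/f,(v-m["cy"])/f,1];c=-T[:3,:3].T@T[:3,3]
    return np.round(c+d*(z-c[2])/d[2],4)
def proj(n,p):
    m=vision.camera_model(n);f=240/np.tan(np.radians(m["vertical_fov"]/2))
    T=np.array(m["camera_from_world"]);c=T[:3,:3]@p+T[:3,3];return np.round([m["cx"]+f*c[0]/c[2],m["cy"]+f*c[1]/c[2]],1)
def st():
    s=sensors.read_state();q=R.from_quat(s["eef_rot"]);M=q.as_matrix()
    print("t",round(s["time"],2),"p",np.round(s["ee_pos"],4),"yaw x-axis",round(np.degrees(np.arctan2(M[1,0],M[0,0])),2),"w",round(s["width"],4),"g",round(s["grip_force"],1),"F",np.round(s["ft_force"],1))
    return np.array(s["ee_pos"]),M
def to(p,yaw=None):
    "rows needed to reach p (total in units of 1=3cm, tool axes now), and turn in units of 8deg"
    e,M=st();d=M.T@(np.array(p)-e)
    print("shift units tool axes",np.round(d/0.03,2),"mm",np.round(d*1e3,1))
    if yaw is not None:
        y=np.degrees(np.arctan2(M[1,0],M[0,0]));dy=(yaw-y+90)%180-90  # world yaw change
        print("turn units (tool z down => -)",round(-dy/8,2))
E
```

```text
(no output)
```

View pics/c1.png

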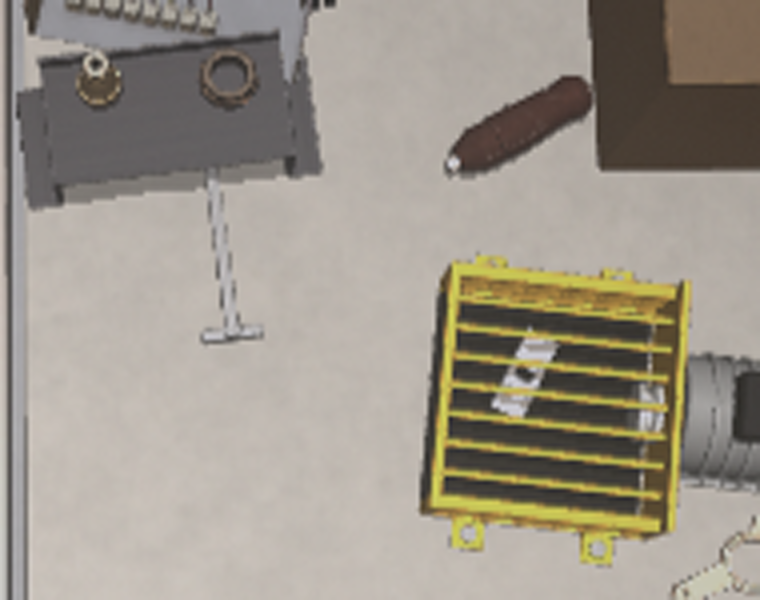

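Run:
```python
from h import *
P=lambda U,V,z:ray("top",280+U/4-.375,145+V/4-.375,z)
for n,U,V,z in [("foot l",201,338,.014),("foot r",263,331,.014),("shank@riser",213,172,.0245),("shank mid",222,250,.0245),("shank end",231,320,.0245),
 ("riser fl",62,183,.055),("riser fr",288,157,.055),("riser bl",42,60,.055),("riser br",280,35,.055),
 ("g tl",457,263,.058),("g tr",688,285,.058),("g br",668,532,.058),("g bl",424,510,.058),
 ("br1",546,336,.009),("br2",507,414,.009),("br a",530,330,.009),("br b",560,343,.009),("br c",523,418,.009),("br d",491,405,.009)]: print(n,P(U,V,z)[:2])
for n,u,v,z in [("tray tl",174,221,.048),("tray tr",221,217,.048),("tray br",231,284,.048),("tray bl",183,292,.048)]: print(n,ray("top",u,v,z)[:2])
st()
```

```text
foot l [ 0.5506 -0.0203]
foot r [ 0.5547 -0.0641]
shank@riser [ 0.6685 -0.0313]
shank mid [ 0.6114 -0.0363]
shank end [ 0.561  -0.0414]
riser fl [0.654 0.074]
riser fr [ 0.6694 -0.083 ]
riser bl [0.7435 0.0873]
riser br [ 0.7583 -0.0801]
g tl [ 0.5908 -0.1961]
g tr [ 0.5721 -0.3529]
g br [ 0.4042 -0.3277]
g bl [ 0.4222 -0.166 ]
br1 [ 0.548  -0.2641]
br2 [ 0.4929 -0.2337]
br a [ 0.5525 -0.2531]
br b [ 0.5427 -0.2737]
br c [ 0.4898 -0.2447]
br d [ 0.4995 -0.2228]
tray tl [0.5758 0.4088]
tray tr [0.5844 0.2795]
tray br [0.3997 0.2488]
tray bl [0.3809 0.377 ]
t 0.1 p [ 0.2665 -0.5649  0.2218] yaw x-axis 25.26 w 0.0868 g 0.0 F [0.  0.  0.3]
```

```bash
python3 -m crank '[[[0,0,0],1],[[0,0,0],1],[[0,0,0],0.5],[[0.3,-1,0],0],[[0.5,-1,0],0],[[0.7,-1,0],0],[[0.7,-1,0],0],[[0.7,-1,0],0],[[0.8,-1,0],0],[[0.8,-1,0],0],[[0.8,-1,0],0],[[0.8,-1,0],0]]' 1; python3 -c "
from h import *
to([.6035,-.0375,.08],5.3)"
```

```text
time: 1.6
ee_pos: [0.4246, -0.2784, 0.2223]
eef_rot: [0.999, 0.046, -0.0, -0.0]
ft_force: [0.5, -1.0, -0.3]
width: 0.087
grip_force: 0.0
t 1.6 p [ 0.4246 -0.2784  0.2223] yaw x-axis 5.25 w 0.087 g 0.0 F [ 0.5 -1.  -0.3]
shift units tool axes [ 6.68 -7.45  4.74] mm [ 200.3 -223.5  142.3]
turn units (tool z down => -) -0.01
```

```bash
python3 -m crank '[[[0.7,-1,0],0],[[0.7,-1,0],0],[[0.7,-1,0],0],[[0.7,-1,0.3],0],[[0.7,-1,0.5],0],[[0.7,-1,0.6],0],[[0.7,-1,0.7],0],[[0.7,-0.45,0.8],0],[[0.6,0,0.9],0],[[0.48,0,0.94],0],[[0,0,0],0],[[0,0,0],0]]' 0.6; python3 -c "
from h import *
import cv2
to([.6035,-.0375,.003],5.3)
a=vision.camera('top')[145:295,280:470,::-1]
cv2.imwrite('pics/c2.png',cv2.resize(a,None,fx=4,fy=4,interpolation=cv2.INTER_CUBIC))"
```

```text
time: 3.1
ee_pos: [0.6032, -0.0388, 0.0811]
eef_rot: [0.999, 0.046, 0.0, 0.0]
ft_force: [0.1, -0.1, 0.5]
width: 0.0517
grip_force: 0.0
t 3.1 p [ 0.6032 -0.0388  0.0811] yaw x-axis 5.26 w 0.0517 g 0.0 F [ 0.1 -0.1  0.5]
shift units tool axes [ 0.01 -0.04  2.6 ] mm [ 0.4 -1.2 78.1]
turn units (tool z down => -) -0.01
```

View pics/c2.png

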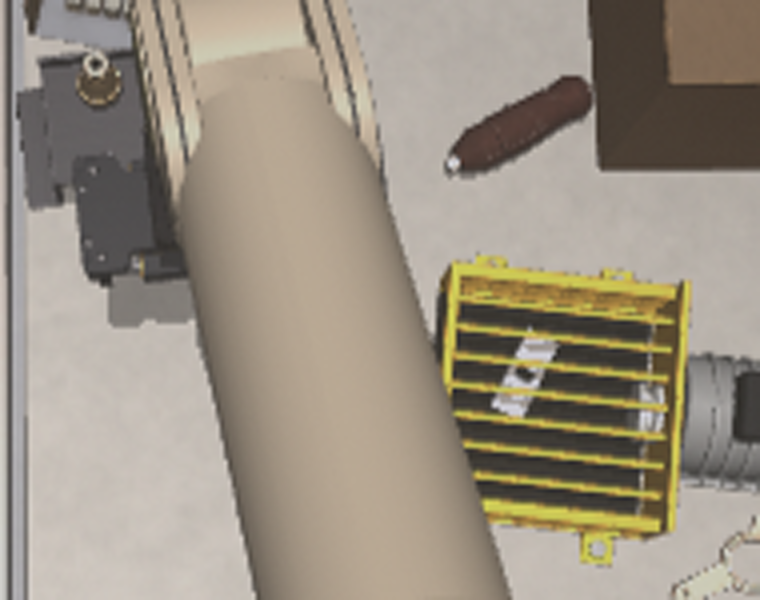

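The arm hides the rod from above, but the pose is right, so I'll descend and grip.

```bash
python3 -m crank '[[[0,-0.04,0.8],0],[[0,0,0.8],0],[[0,0,0.6],0],[[0,0,0.35],0],[[0,0,0],0]]' 0.6 && python3 -m crank '[[[0,0,0],0],[[0,0,0],0],[[0,0,0],0],[[0,0,0],0],[[0,0,0],0]]' 0 30
```

```text
time: 3.78
ee_pos: [0.603, -0.0376, 0.0037]
eef_rot: [0.999, 0.046, -0.0, 0.0]
ft_force: [0.6, 0.0, 0.3]
width: 0.0522
grip_force: 0.0
time: 4.4
ee_pos: [0.6032, -0.0375, 0.0039]
eef_rot: [0.999, 0.046, 0.0, 0.0]
ft_force: [-0.2, 0.5, -0.6]
width: 0.0099
grip_force: 0.0
```

```bash
python3 -m crank '[[[0,0,0],0],[[0,0,-0.1],0],[[-0.4,0,0],0],[[-0.7,0,0],0],[[-0.8,0,0],0],[[-0.8,0,0],0],[[-0.8,0,0],0],[[-0.8,0,0],0],[[-0.7,0,0],0],[[-0.5,0,0],0],[[0,0,0.1],0],[[0,0,0],0]]' 0 30
```

```text
time: 5.9
ee_pos: [0.4394, -0.0527, 0.0039]
eef_rot: [0.999, 0.046, 0.0, 0.0]
ft_force: [0.5, 0.2, -1.1]
width: 0.0085
grip_force: 30.0
```

Gripped and dragged. Now release, rise, and check from clear of the view.

```bash
python3 -m crank '[[[0,0,0],0],[[0,0,0],0],[[0,0,0],0],[[0,0,-0.6],0],[[0,0,-1],0],[[0,0,-1],0],[[0,-1,-1],0],[[0,-1,0],0],[[0,-1,0],0],[[0,-1,0],0],[[0,-1,0],0],[[0,0,0],0]]' 0.6 ; python3 -c "
from h import *
import cv2
st()
a=vision.camera('top')[145:295,280:470,::-1]
cv2.imwrite('pics/c3.png',cv2.resize(a,None,fx=4,fy=4,interpolation=cv2.INTER_CUBIC))"
```

```text
time: 7.4
ee_pos: [0.4249, 0.0989, 0.112]
eef_rot: [0.999, 0.048, 0.0, -0.0]
ft_force: [0.8, -0.1, -0.3]
width: 0.0522
grip_force: 0.0
t 7.4 p [0.4249 0.0989 0.112 ] yaw x-axis 5.47 w 0.0522 g 0.0 F [ 0.8 -0.1 -0.3]
```

View pics/c3.png

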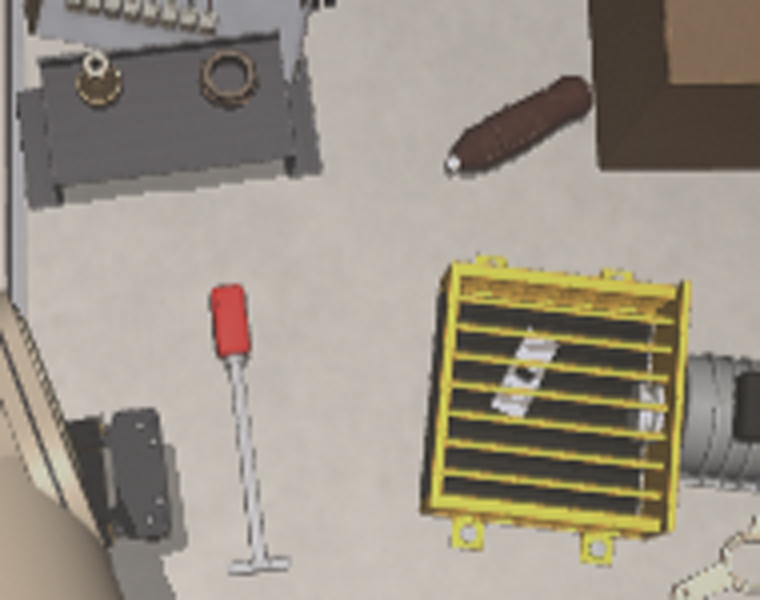

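The red handle is fully out, centred at crop (230,321), with the foot at crop (260,565).

Run:
```python
from h import *
P=lambda U,V,z:ray("top",280+U/4-.375,145+V/4-.375,z)
h=P(230,320,.03);f=P(260,565,.014);print(h,f,np.linalg.norm((h-f)[:2]),np.degrees(np.arctan2(*(h-f)[[1,0]])))
to([h[0],h[1],.004],np.degrees(np.arctan2(*(h-f)[[1,0]])))
```

```text
[ 0.5599 -0.0406  0.03  ] [ 0.3907 -0.0574  0.014 ] 0.17003199698880203 5.670357343893892
t 7.45 p [0.4251 0.0974 0.1119] yaw x-axis 5.37 w 0.0523 g 0.0 F [ 0.6 -0.7 -0.1]
shift units tool axes [4.04 5.   3.6 ] mm [121.3 150.  107.9]
turn units (tool z down => -) -0.04
```

```bash
python3 -m crank '[[[0.8,1,0],0],[[0.8,1,0],0],[[0.8,1,0],0],[[0.8,1,0.2],0],[[0.84,1,0.4],0],[[0,0,0.8],0],[[0,0,0.9],0],[[0,0,0.8],0],[[0,0,0.4],0],[[0,0,0.1],0],[[0,0,0],0]]' 0.6 && python3 -m crank '[[[0,0,0],0],[[0,0,0],0],[[0,0,0],0],[[0,0,0],0],[[0,0,0],0],[[0,0,0],0]]' 0 50
```

```text
time: 8.82
ee_pos: [0.56, -0.0418, 0.0045]
eef_rot: [0.999, 0.046, 0.0, 0.0]
ft_force: [0.3, 0.2, -0.4]
width: 0.0524
grip_force: 0.0
time: 9.57
ee_pos: [0.5596, -0.0416, 0.004]
eef_rot: [0.999, 0.046, 0.0, 0.0]
ft_force: [-1.1, -0.2, 3.3]
width: 0.0237
grip_force: 50.0
```

```bash
python3 -m crank '[[[0,0,-0.5],0],[[0,-0.6,-0.5],0],[[0,-0.9,0],-0.5],[[0,-0.5,0],-1],[[0,0,0],-1],[[0,0,0],-1],[[0,0,0],-1],[[0,0,0],-1],[[0,0,0],-1],[[0,0,0],-1],[[0,0,0],-1],[[0,0,0],-1]]' 0 50; python3 -m crank '[[[0,0,0],-0.08],[[0,0,0],0],[[0,0,0],0]]' 0 50;  python3 -c "
from h import *
import cv2
to([.557,.014,.03],82)
a=vision.camera('top')[145:295,280:470,::-1]
cv2.imwrite('pics/c4.png',cv2.resize(a,None,fx=4,fy=4,interpolation=cv2.INTER_CUBIC))
cv2.imwrite('pics/s4.png',cv2.resize(vision.camera('scene')[180:380,230:470,::-1],None,fx=3,fy=3))
"
```

```text
time: 11.08
ee_pos: [0.5525, 0.0206, 0.0338]
eef_rot: [0.756, 0.655, 0.0, -0.0]
ft_force: [-0.4, -0.3, -1.2]
width: 0.0236
grip_force: 50.0
time: 11.45
ee_pos: [0.553, 0.0186, 0.0339]
eef_rot: [0.756, 0.655, 0.0, 0.0]
ft_force: [-0.6, -0.5, -1.0]
width: 0.0237
grip_force: 50.0
t 11.45 p [0.553  0.0186 0.0339] yaw x-axis 81.85 w 0.0237 g 50.0 F [-0.6 -0.5 -1. ]
shift units tool axes [-0.13  0.16  0.13] mm [-3.9  4.7  3.9]
turn units (tool z down => -) -0.02
```

View pics/c4.png

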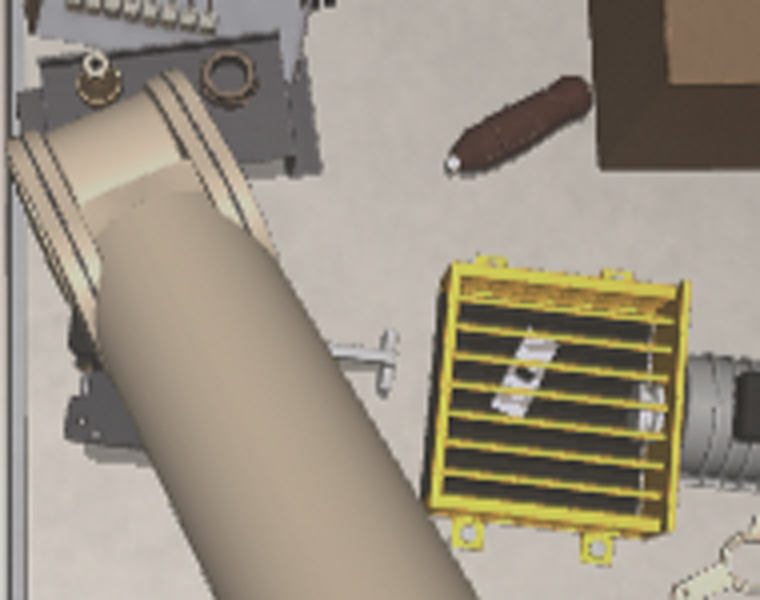

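View pics/s4.png

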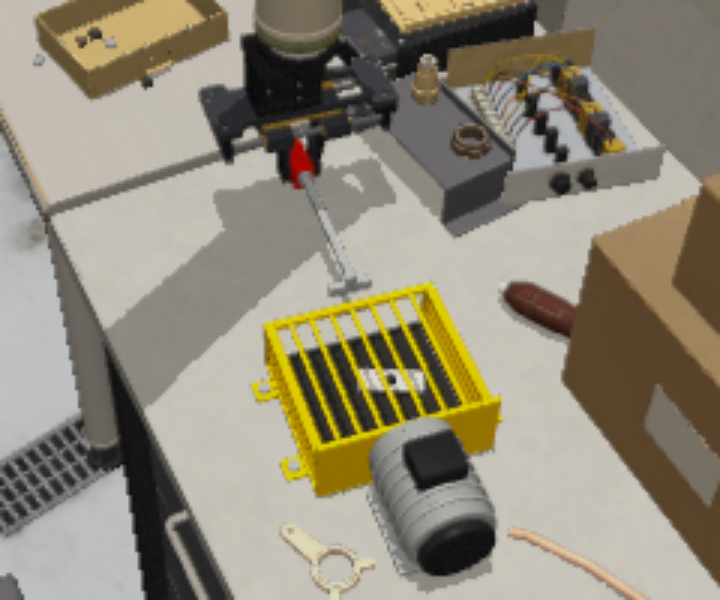

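Run:
```python
from h import *
f=np.array([.5287,-.1507,0])
for z in (.034,.044,.054):
    f[2]=z
    a=proj("top",f);b=proj("scene",f);print(z,(a-[280,145])*4+1.5,(b-[230,180])*3+1)
for z in (.034,.044):print(ray("top",280+388/4-.375,145+362/4-.375,z))
c=np.array([.5075,-.181]);m=[c+np.array([.99,-.139])*.0+0]
# bracket and mouth from scene view
for U,V,z in [(358,380,.009),(425,382,.009)]: print("br",ray("scene",230+U/3-.3,180+V/3-.3,z))
for U,V in [(268,328),(432,288)]: print("mouth top corners",ray("scene",230+U/3-.3,180+V/3-.3,.058))
```

```text
0.034 [390.7 359.9] [352.  291.1]
0.044 [392.3 357.1] [352.3 284.5]
0.054 [393.9 354.7] [352.6 277.6]
[ 0.5272 -0.1489  0.034 ]
[ 0.5255 -0.1477  0.044 ]
br [ 0.4937 -0.2322  0.009 ]
br [ 0.5496 -0.2616  0.009 ]
mouth top corners [ 0.4275 -0.1749  0.058 ]
mouth top corners [ 0.5893 -0.1983  0.058 ]
```

```bash
python3 -m crank '[[[0,0.25,0.43],0],[[0,0,0],0],[[-0.4,0,0],0],[[-0.6,0,0],0],[[-0.6,0,0],0],[[-0.6,0,0],0],[[-0.6,0,0],0],[[-0.6,0,0],0],[[-0.6,0,0],0],[[-0.5,0,0],0],[[0,0,0],0]]' 0 50; python3 -c "
from h import *
import cv2
st()
b=cv2.resize(vision.camera('scene')[230:370,300:420,::-1],None,fx=4,fy=4,interpolation=cv2.INTER_CUBIC)
cv2.imwrite('pics/s5.png',b)
"
```

```text
time: 12.92
ee_pos: [0.5411, -0.1182, 0.0208]
eef_rot: [0.756, 0.655, -0.0, 0.0]
ft_force: [-0.3, -0.1, -1.4]
width: 0.0234
grip_force: 50.0
t 12.93 p [ 0.5411 -0.1182  0.0208] yaw x-axis 81.78 w 0.0234 g 50.0 F [-0.3 -0.1 -1.4]
```

View pics/s5.png

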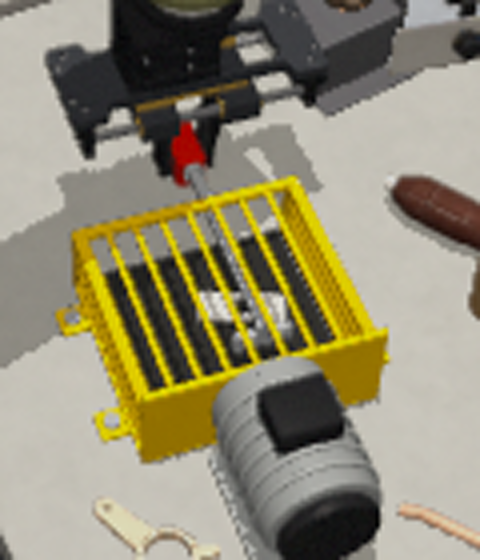

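The foot sits behind the bracket (foot at crop (265,340), bracket at (243,308)) and the bracket hasn't moved. Now lower and draw.

```bash
python3 -m crank '[[[0,0,0.3],0],[[0,0,0.24],0],[[0,0,0],0],[[0.2,0,0],0],[[0.3,0,0],0],[[0.3,0,0],0],[[0.3,0,0],0],[[0.3,0,0],0],[[0.35,0,0],0],[[0.35,0,0],0],[[0.35,0,0],0],[[0.35,0,0],0]]' 0 50;python3 -m crank '[[[0.4,0,0],0],[[0.4,0,0],0],[[0.4,0,0],0],[[0.4,0,0],0],[[0.4,0,0],0],[[0.3,0,0],0],[[0.2,0,0],0],[[0,0,0],0]]' 0 50; python3 -c "
from h import *
import cv2
st()
b=cv2.resize(vision.camera('scene')[210:350,270:430,::-1],None,fx=4,fy=4,interpolation=cv2.INTER_CUBIC)
cv2.imwrite('pics/s6.png',b)
"
```

```text
time: 14.48
ee_pos: [0.5533, -0.0327, 0.0047]
eef_rot: [0.755, 0.655, -0.0, 0.0]
ft_force: [-0.0, 0.4, -2.3]
width: 0.0236
grip_force: 50.0
time: 15.48
ee_pos: [0.5638, 0.0413, 0.0047]
eef_rot: [0.755, 0.656, 0.0, -0.0]
ft_force: [-0.2, 0.3, -1.6]
width: 0.0237
grip_force: 50.0
t 15.47 p [0.5638 0.0413 0.0047] yaw x-axis 81.93 w 0.0237 g 50.0 F [-0.2  0.3 -1.6]
```

View pics/s6.png

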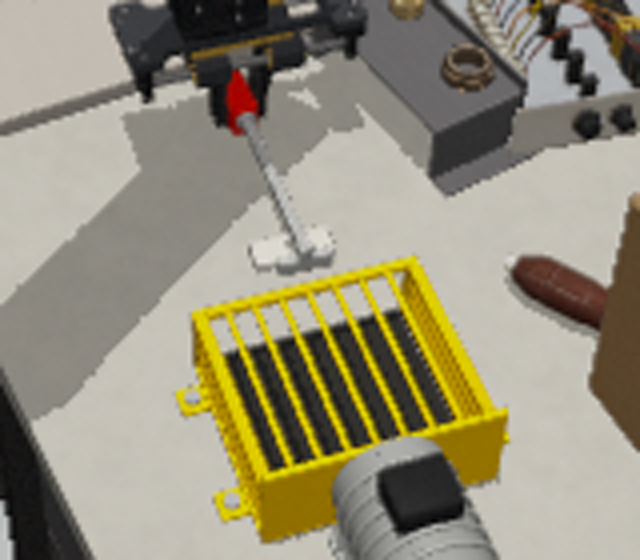

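The bracket is clear of the mouth, at crop (292,250). Back off, lift, move the rod aside and lay it down.

```bash
python3 -m crank '[[[-0.3,0,0],0],[[0,0,-0.5],0],[[0,0,-0.5],0],[[0,-0.5,0],0],[[0,-1,0],0],[[0,-1,0],0],[[0,-0.8,0],0],[[0,-0.4,0.3],0],[[0,0,0.4],0],[[0,0,0.25],0],[[0,0,0.07],0],[[0,0,0],0]]' 0 50; python3 -m crank '[[[0,0,0],0],[[0,0,0],0],[[0,0,0],0],[[0,0,-0.5],0],[[0,0,-1],0],[[0,0,-1],0],[[0.5,0,-1],0],[[1,0,0],0],[[1,0,0],0],[[1,0,0],0],[[0,0,0],0]]' 0.7; python3 -c "
from h import *
import cv2
st()
a=vision.camera('top')[145:295,280:470,::-1]
cv2.imwrite('pics/c7.png',cv2.resize(a,None,fx=4,fy=4,interpolation=cv2.INTER_CUBIC))
"
```

```text
time: 17.02
ee_pos: [0.4531, 0.0477, 0.004]
eef_rot: [0.755, 0.655, 0.0, -0.0]
ft_force: [0.2, -0.9, -1.0]
width: 0.0236
grip_force: 50.0
time: 18.4
ee_pos: [0.4673, 0.154, 0.1102]
eef_rot: [0.754, 0.657, 0.001, -0.0]
ft_force: [0.3, -0.3, 0.1]
width: 0.0611
grip_force: 0.0
t 18.4 p [0.4673 0.154  0.1102] yaw x-axis 82.11 w 0.0611 g 0.0 F [ 0.3 -0.3  0.1]
```

View pics/c7.png

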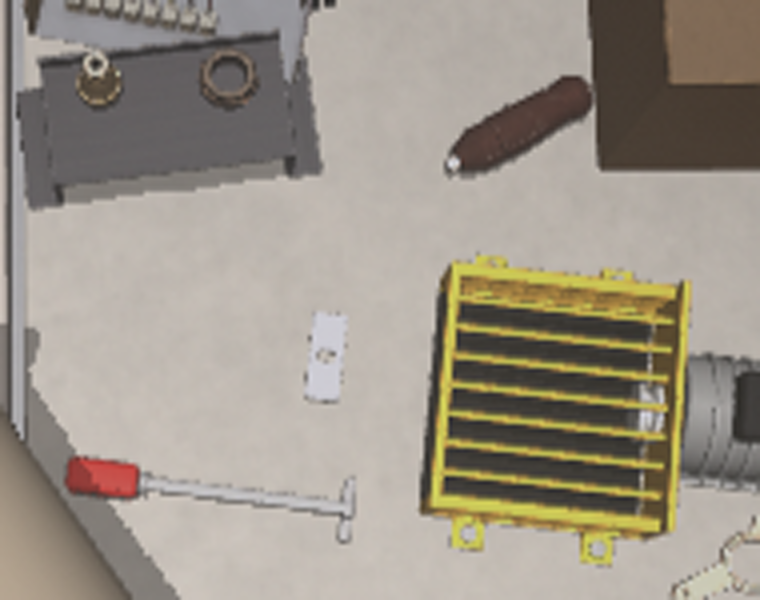

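The rod lies flat at the lower left with its foot at crop (347,510). The bracket is at crop (326,356) and clear of it.

Run:
```python
from h import *
P=lambda U,V,z:ray("top",280+U/4-.375,145+V/4-.375,z)
a,b,c,d=[P(*q,.009) for q in [(317,312),(347,313),(337,402),(305,400)]]
ctr=(a+b+c+d)/4;l=(a+b-c-d)/2;y=np.degrees(np.arctan2(l[1],l[0]));print(ctr,y,np.linalg.norm(l))
e,M=st()
M2=R.from_euler('z',y+90,degrees=True).as_matrix()@np.diag([1,-1,-1])
print("turn",-((y+90)-np.degrees(np.arctan2(M[1,0],M[0,0])))/8,"shift now",M.T@(np.array([ctr[0],ctr[1],.002])-e)/.03)
print("after turn",M2.T@(np.array([ctr[0],ctr[1],.002])-e)/.03)
t=np.array([.485,.3285,.009]);print("tray from bracket",M2.T@(t-[ctr[0],ctr[1],.002])/.03)
```

```text
[ 0.5364   -0.108575  0.009   ] -8.93311389341205 0.0640772385484892
t 18.45 p [0.4674 0.1523 0.1099] yaw x-axis 82.02 w 0.0607 g 0.0 F [ 0.3 -0.7 -0.3]
turn 0.11891274448094791 shift now [-8.29415544  3.48555435  3.59328212]
after turn [-8.23350043  3.62390518  3.59590905]
tray from bracket [14.12639814 -3.95487094 -0.23333333]
```

```bash
python3 -m crank '[[[0,0,0],0.12],[[-1,0.4,0],0],[[-1,0.4,0],0],[[-1,0.4,0],0],[[-1,0.4,0],0],[[-1,0.4,0],0],[[-1,0.4,0],0],[[-1,0.4,0],0],[[-0.7,0.5,0],0],[[-0.53,0.32,0],0],[[0,0,0],0],[[0,0,0],0]]' 1; python3 -c "
from h import *
to([.5364,-.1086,.002],81.07)"
```

```text
time: 19.95
ee_pos: [0.5357, -0.1081, 0.1091]
eef_rot: [0.76, 0.65, 0.0, -0.0]
ft_force: [-0.5, 0.6, -1.0]
width: 0.0875
grip_force: 0.0
t 19.95 p [ 0.5357 -0.1081  0.1091] yaw x-axis 81.02 w 0.0875 g 0.0 F [-0.5  0.6 -1. ]
shift units tool axes [-0.02  0.03  3.57] mm [ -0.5   0.8 107.1]
turn units (tool z down => -) -0.01
```

```bash
python3 -m crank '[[[0,0.03,0.9],0],[[0,0,0.9],0],[[0,0,0.8],0],[[0,0,0.5],0],[[0,0,0.3],0],[[0,0,0.16],0],[[0,0,0],0]]' 1; python3 -m crank '[[[0,0,0],0],[[0,0,0],0],[[0,0,0],0],[[0,0,0],0],[[0,0,0],0]]' 0 25; python3 -m crank '[[[0,0,-0.3],0],[[0,0,-0.7],0],[[0,0,-1],0],[[0,0,-1],0],[[0,0,0],0]]' 0 25
```

```text
time: 20.82
ee_pos: [0.5369, -0.1096, 0.0026]
eef_rot: [0.761, 0.649, 0.0, 0.0]
ft_force: [-0.6, -0.5, 0.7]
width: 0.0869
grip_force: 0.0
time: 21.45
ee_pos: [0.5369, -0.1097, 0.0026]
eef_rot: [0.761, 0.649, 0.0, 0.0]
ft_force: [0.2, -1.8, 2.1]
width: 0.0622
grip_force: 25.0
time: 22.08
ee_pos: [0.5385, -0.1097, 0.0959]
eef_rot: [0.761, 0.649, 0.001, 0.002]
ft_force: [0.5, -0.8, -0.9]
width: 0.0621
grip_force: 25.0
```

```bash
python3 -m crank '[[[0.6,0,-0.2],0],[[1,-0.3,0],0],[[1,-0.3,0],0],[[1,-0.3,0],0],[[1,-0.3,0],0],[[1,-0.3,0],0],[[1,-0.3,0],0],[[1,-0.3,0],0],[[1,-0.3,0],0],[[1,-0.3,0],0],[[1,-0.3,0],0],[[1,-0.3,0],0]]' 0 25; python3 -m crank '[[[1,-0.3,0],0],[[0.9,-0.3,0],0],[[0.6,0,0],0],[[0,0,0],0],[[0,0,0],0]]' 0 25; python3 -c "
from h import *
to([.485,.3285,.012])"
```

```text
time: 23.58
ee_pos: [0.4923, 0.2518, 0.098]
eef_rot: [0.76, 0.65, -0.0, -0.0]
ft_force: [-0.7, 0.1, -0.4]
width: 0.062
grip_force: 25.0
time: 24.2
ee_pos: [0.4872, 0.3262, 0.098]
eef_rot: [0.761, 0.649, -0.001, 0.0]
ft_force: [0.4, 0.6, 0.2]
width: 0.0618
grip_force: 25.0
t 24.2 p [0.4872 0.3262 0.098 ] yaw x-axis 80.95 w 0.0618 g 25.0 F [0.4 0.6 0.2]
shift units tool axes [ 0.06 -0.08  2.87] mm [ 1.9 -2.5 86. ]
```

```bash
python3 -m crank '[[[0,0,0.8],0],[[0,0,0.8],0],[[0,0,0.7],0],[[0,0,0.4],0],[[0,0,0.23],0],[[0,0,0],0],[[0,0,0],0]]' 0 25; python3 -m crank '[[[0,0,0],0],[[0,0,0],0],[[0,0,0],0],[[0,0,-0.5],0],[[0,0,-1],0],[[0,0,-1],0],[[0,0,-1],0],[[-1,0,-1],0],[[-1,0,0],0],[[-1,0,0],0],[[-1,0,0],0],[[-1,0,0],0]]' 1;  python3 -c "
from h import *
import cv2
st()
a=vision.camera('top')[140:300,170:470,::-1]
cv2.imwrite('pics/c8.png',cv2.resize(a,None,fx=2.5,fy=2.5,interpolation=cv2.INTER_CUBIC))
"
```

```text
time: 25.08
ee_pos: [0.4881, 0.3269, 0.0111]
eef_rot: [0.761, 0.649, 0.0, 0.0]
ft_force: [-0.1, -0.1, -1.3]
width: 0.062
grip_force: 25.0
time: 26.58
ee_pos: [0.464, 0.1778, 0.1464]
eef_rot: [0.761, 0.649, 0.0, 0.0]
ft_force: [1.0, -0.8, -0.1]
width: 0.0871
grip_force: 0.0
t 26.57 p [0.464  0.1778 0.1464] yaw x-axis 80.96 w 0.0871 g 0.0 F [ 1.  -0.8 -0.1]
```

View pics/c8.png

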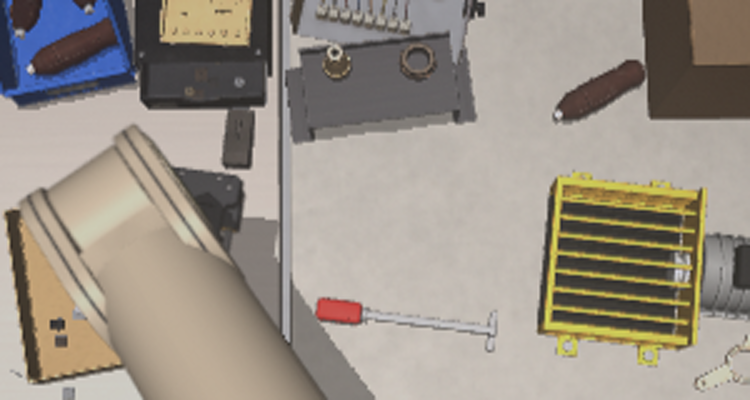

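The arm still hides the tray here. I've now viewed 11 pictures, one over the limit of 10, so I won't view any more. I'll move the arm clear and check the tray numerically against the first image.

```bash
python3 -m crank '[[[-1,0,0],0],[[-1,0,0],0],[[-1,0,0],0],[[-1,0,0],0],[[-1,0,0],0],[[-1,0,0],0],[[-1,0,0],0],[[-1,0,0],0],[[0,0,0],0],[[0,0,0],0]]' 1;  python3 - <<'E'
from h import *
import cv2
st()
a=vision.camera('top')[:,:,::-1].astype(int);b=cv2.imread('pics/top0.png').astype(int)
d=(np.abs(a-b).max(2)>40).astype(np.uint8)[130:320,:300]
n,_,s,c=cv2.connectedComponentsWithStats(d)
for i in range(1,n):
    if s[i,4]>8:
        u,v=c[i]+[0,130];print(s[i],c[i]+[0,130],ray("top",u,v,.014),a[int(v),int(u)])
E
```

```text
time: 27.88
ee_pos: [0.4267, -0.0578, 0.146]
eef_rot: [0.761, 0.649, 0.0, 0.0]
ft_force: [0.2, 0.7, 0.6]
width: 0.0869
grip_force: 0.0
t 27.88 p [ 0.4267 -0.0578  0.146 ] yaw x-axis 80.98 w 0.0869 g 0.0 F [0.2 0.7 0.6]
[200 113  13  23 198] [206.01515152 253.91919192] [0.4873 0.3271 0.014 ] [115 157 191]
[296 129   4  10  35] [297.68571429 263.37142857] [0.4556 0.0713 0.014 ] [ 70  74 191]
```

```bash
python3 -c "
from bench import r
print(r.close_job())"
```

```text
the job is handed in; nothing more can be done
None
```

The job is handed in at about 28 s: the bracket was hooked out and put in the tray (checked by comparing camera images, not by eye), the rod lies flat outside the guard and I saw no other loose item move, but I viewed 11 pictures, one over the limit of 10.

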